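Clamp a piston pin with a turnbuckle clamp

ROBOT

A 6-joint arm with a two-finger parallel gripper is mounted at the origin on a cart in front of the work surface, level with it; the furniture and walls round the work are solid. World frame = base frame: x ahead of the robot, y to its left, z up, the work surface at z = 0. Lengths are in m, angles in degrees, forces in N, time in s.
With the tool pointing down it reaches from about 0.4 to 0.825 m from the base axis. Payload 7 kg.
Tool frame: the origin (TCP) lies between the finger pads; the fingertips stand 11 mm ahead of it and the grasp point (between the pads) lies 8 mm behind it; z points along the fingers, y is the direction in which the jaws open and shut (so a half turn about z gives the same grasp; the last joint's range is limited). The gripper opens to 88 mm and grips with 3 to 60 N. Pads are 19 mm wide; open, the fingers measure 130 mm over their backs; the gripper's body (78 mm by 193 mm) begins 47 mm behind the grasp point.
Start: joints at [80.277, 20.546, 0.682, 0, -70.136, -16.507], TCP at [0.298, 0.605, 0.238] pointing down, gripper open.
Joint ranges: [-176.03, 176.03], [-82.01, 121.73], [-58.28, 71.71], [-173.87, 95.51], [-174.79, -0.11], [-173.66, 173.66]. Speed limits (degrees/s): [136.94, 136.94, 172.46, 180, 180, 180].

INTERFACE

Orientations are given as [roll, pitch, yaw] about the fixed x, y, z axes, in that order (R = Rz(yaw) Ry(pitch) Rx(roll)).
In Python, from plant import r gives the robot as it stands.
- The arm moves only by the shell command python3 -m inch 'ROWS' [OPENING] [FORCE]. ROWS is JSON, a list of rows, each an object of numbers: "x", "y", "z": the shift along the tool's x, y, z as a fraction of full scale; "yaw": the turn about the tool's z as a fraction of full scale. In form: [{"x": .., "y": .., "z": .., "yaw": ..}, ...]. A call has 1 to 5 rows; each row shifts and turns the pose as measured when the row begins, along the tool's axes as they then stand; what a row does not reach is not made up. Full scale, the value 1, is 0.025 m for a shift and 4 degrees for a turn. A row lasts 1/12 s, in which the tool goes at most 41.7 mm and 7.16 degrees, less where a joint would pass 70% of its speed; a pose out of reach is approached as far as the arm can. A call with a number of a shift or a turn outside -1 to 1 is refused whole. A call with a gripper value outside its range is refused whole. OPENING is the opening, from -1 (shut) to 1 (fully open), set as the call begins (- or left out, the last holds). The fingers move at their own pace and stop on an object; FORCE is the grip in N (left out, the last holds). Time passes only in rows, so rows that do not move let the fingers close. It gives the time, the measured TCP pose, the force and the opening at its end, in the units of the state.
- r.get_state(): the state, without advancing time (a new reading comes with each control period).
- r.capture(name): name is "scene" or "top"; returns (picture, depth): 400x640x3 uint8, red, green, blue; 400x640 float32, m along the optical axis (not along the pixel's ray), 0 where there is no reading.
- r.camera_info(name): a dict with "mtx" (3x3 intrinsics, pixels), "k1" (the pictures are not rectified: a ray, as slopes to the right and down, at radius r is drawn at 1 + k1 r^2 times it, then the intrinsics apply), "pose" (4x4, takes a point from camera to world coordinates). Camera axes: x right, y down, z forward; pixel columns grow to the right and rows downward; lengths in m; the calibration is good to about 2 mm. A picture is of the moment at which its call begins. camera_info takes no time and is no camera call.
- r.close_job(): hands the job in, once; it reports no verdict.
The state is a dict: "time_s": time; "joints": joint angles; "qd": joint speeds; "joint_torque": joint torques, N m; "tcp_pos": TCP position; "eef_rot": TCP orientation; "contact_force": force on the tool from outside, world axes, zero at the start; "moment": the same for the moment, N m; "gripper_width": finger opening in m.
Only numpy, scipy, OpenCV 4.12 (cv2) and the standard library are available. Lean on these libraries where they do the work, as an engineer would, in place of code of your own. Each camera call takes 0.05 s, during which the arm holds its last target. There are 200 camera calls.

TASK

Stand the piston pin upright on the steel rest between the two open jaws of the turnbuckle clamp, then turn the turnbuckle body by its spokes, tops moving away from you, so that both ends draw in and the jaws grip the pin. Stop when you feel the sprung pads bite: the pin must be held firmly (about 40 N) but not squeezed hard. Let go of everything and leave the other parts where they are.

Things in the scene. Friction and masses are not known exactly. Their poses are not given: they have to be found in the camera images.
- piston_pin: the work: a plain bright steel tube standing on end, 26 mm diameter, 60 mm tall, 0.08 to 0.17 kg; origin at the centre of its underside, z up its axis. It stands on the cabinet top left of the clamp, about 0.13 m from a hexagon sleeve (42 mm tall) and a coil spring (45 mm tall); which of the three stands where varies.
- clamp: the fixed turnbuckle clamp on its dark steel base plate, 240 (x) by 200 (y) by 12 mm; origin at the centre of the plate's underside, z up, x away from the robot (within 0.2 rad), y left. The pin rest is at x = -70 mm; the turnbuckle's axis runs along y at x = +70, z = 85 mm. Jaw arms: bars along x, z 60 to 90 mm, inner faces up to 61 mm from the middle plane.
- pin_rest (a point): centre of the flat top of the pin rest, a steel block 44 (x) by 32 mm (y), top 50 mm above the cabinet top; axes as the clamp's. The pads' faces stand either side in y, flat, 26 mm wide, 61 to 89 mm above the cabinet top, at first 20 to 31 mm from the middle plane (the left pad's setting is unknown by +-4 mm). Closing, they slide the pin along y.
- turnbuckle: the part to turn, a steel hexagon sleeve (29 mm over corners, 64 mm long) lying along y, with a 38 mm collar and four spokes in the middle plane, along its own +x, +z, -x and -z. Each is a 9 mm rod ending in a 16 mm black ball, centre 60 mm from the axis. Origin mid-axis; it turns about its own y, and this is how the jaws are moved.
- screw_mid (a point): middle of the turnbuckle's axis, fixed, axes as the clamp's. Turning the upper spokes away from the robot (positive about y) draws both ends in, 4 mm each per radian; 2.6 to 4.4 rad are needed. It stays where left: friction 0.5 N m (8.3 N on a ball). With both pads on the pin the moment rises by 8 mm x jaw force: 0.72 N m at 28 N, 0.82 at 40 N (13.7 N on a ball), 0.94 at 55 N.
- jaw_left: the left (+y) jaw: carriage, arm and sprung pad (22 N/mm); origin on the turnbuckle's axis at the carriage, 63 mm left of the middle when the body is at zero turn, less 4 mm per radian turned. Its pad's face is 36 mm +-4 mm (not known nearer) closer to the middle plane than this origin when unloaded.
- jaw_right: the right (-y) jaw, mirrored; its sprung pad's face (22 N/mm) is 36 mm nearer to the middle plane than this origin when unloaded.
- hex_sleeve: bystander: hexagon sleeve, origin at the centre of its underside; leave it where it is
- spring_1: bystander: valve spring, origin at the centre of its underside; leave it where it is
- bearing: bystander: ball bearing, origin at the centre of its underside; leave it where it is
- small_gear: bystander: small gear, origin at the centre of its underside; leave it where it is
- injector: bystander: injector, origin at the centre of its underside; leave it where it is
Not all that is in view belongs to the job. What is shaped like the piston_pin but green or pink is not meant.

How it is judged:
By the outcome, as a careful person would: the job done as asked, in the order asked, and still so for the second after the job is handed in, with the robot touching nothing.
It also fails if it takes over 72 s, if anything falls off the work surface, if the arm or the gripper's body presses on something with over 40 N, if the wrist force passes 120 N, or if a joint passes its speed limit or range.

## Working session

There is one attempt and no reset: what is moved stays moved. The work goes in short steps, Python scripts to look and compute and a shell command to move; the robot and the scene stay as the last step left them, time stands still between calls to the robot, and variables do not carry over. Pictures are saved under pics/ and viewed, about 8 in all and at most 12, crops included, and the job is handed in when it is done.

```bash
ls; mkdir -p pics; cat > h.py <<'E'
import numpy as np, cv2
from plant import r
def cap(n): 
    p,d=r.capture(n); i=r.camera_info(n); return p,d,np.array(i['mtx']),i['k1'],np.array(i['pose'])
def ray(u,v,K,k1,T):
    x=np.array([(u-K[0,2])/K[0,0],(v-K[1,2])/K[1,1]]); s=x.copy()
    for _ in range(20): s=x/(1+k1*(s@s))
    return T[:3,3],T[:3,:3]@np.array([s[0],s[1],1]),s
def onplane(u,v,z,K,k1,T):
    o,d,_=ray(u,v,K,k1,T); return o+d*(z-o[2])/d[2]
def cloud(d,K,k1,T):
    h,w=d.shape; U,V=np.meshgrid(np.arange(w),np.arange(h))
    x=(U-K[0,2])/K[0,0]; y=(V-K[1,2])/K[1,1]; a,b=x,y
    for _ in range(20):
        f=1+k1*(a*a+b*b); a,b=x/f,y/f
    P=np.stack([a*d,b*d,d],-1)@T[:3,:3].T+T[:3,3]; P[d==0]=np.nan; return P
E
python3 - <<'E'
from h import *
for n in ('scene','top'):
    p,d,K,k1,T=cap(n); np.savez(f'{n}0.npz',p=p,d=d,K=K,k1=k1,T=T)
    cv2.imwrite(f'pics/{n}0.png',p[...,::-1]); print(n,K.tolist(),k1,T.round(3).tolist())
print(r.get_state())
E
```

```text
pics
scene [[383.818926402876, 0.0, 315.0852858432867], [0.0, 383.818926402876, 198.98766893685982], [0.0, 0.0, 1.0]] -0.017955918741776336 [[0.543, -0.544, 0.639, -0.129], [-0.84, -0.353, 0.413, -0.417], [0.001, -0.761, -0.649, 0.738], [0.0, 0.0, 0.0, 1.0]]
top [[395.4077850375028, 0.0, 316.865110840344], [0.0, 395.4077850375028, 209.33298649924006], [0.0, 0.0, 1.0]] -0.07951632320436218 [[0.004, -0.99, 0.144, 0.36], [-1.0, -0.005, -0.011, 0.02], [0.012, -0.144, -0.989, 1.154], [0.0, 0.0, 0.0, 1.0]]
{'time_s': 0.1, 'joints': array([ 8.02781838e+01,  2.05876854e+01,  6.38547663e-01, -1.71238120e-02,
       -7.01354690e+01, -1.65049407e+01]), 'qd': array([ 0.00206087, -0.18782886,  0.11096427, -0.03404026, -0.06381129,
        0.01762839]), 'joint_torque': array([-1.88012500e-04, -5.84164274e+01,  2.93750417e+01,  7.01550812e+00,
        1.01170645e-02, -5.64229060e-05]), 'tcp_pos': array([0.29816009, 0.60510854, 0.23671068]), 'eef_rot': array([ 1.79914306e+02, -8.60376232e-03, -2.62325810e+01]), 'contact_force': array([0.12207776, 0.30852921, 0.01948661]), 'moment': array([ 0.03828778, -0.02119413, -0.02360167]), 'gripper_width': 0.08751329371298071}
```

View pics/top0.png

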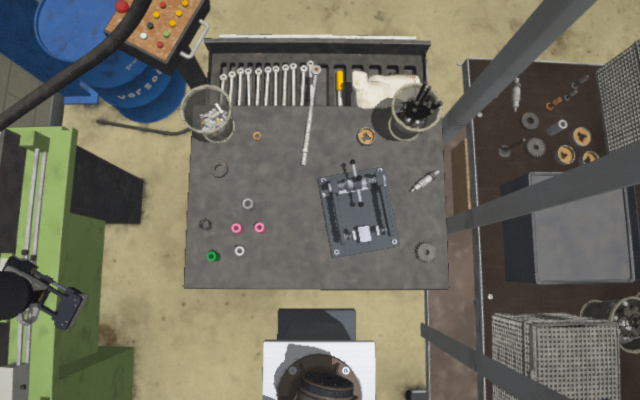

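View pics/scene0.png

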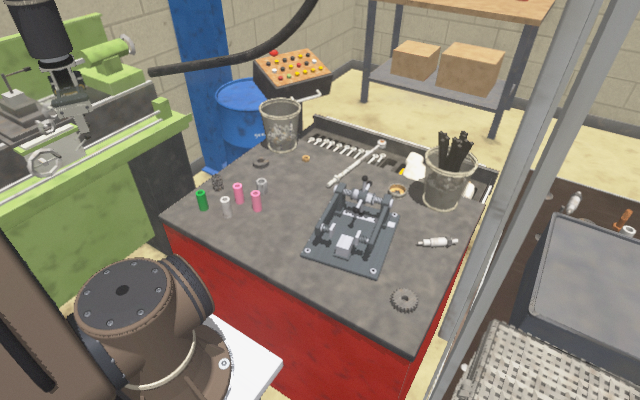

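```bash
python3 - <<'E'
from h import *
t=np.load('top0.npz'); s=np.load('scene0.npz')
a=cv2.resize(t['p'][150:265,190:410],None,fx=3.6,fy=3.6,interpolation=cv2.INTER_CUBIC)[:, :790]
cv2.imwrite('pics/topc.png',a[...,::-1])
b=cv2.resize(s['p'][165:285,300:410],None,fx=4.8,fy=4.8,interpolation=cv2.INTER_CUBIC)
cv2.imwrite('pics/scc.png',b[...,::-1])
P=cloud(t['d'],t['K'],float(t['k1']),t['T'])
for n,(u,v) in dict(pin=(239,251),hexs=(248,204),rest=(364,235),surf=(290,200),plate=(345,250)).items():
    print(n,(P[v,u]).round(4))
# blobs of raised things left of clamp
m=((P[...,2]>.03)&(P[...,2]<.08)).astype(np.uint8); 
n,l,st,c=cv2.connectedComponentsWithStats(m)
for i in range(1,n):
    if st[i,4]>15 and 190<c[i][0]<440 and 130<c[i][1]<285:
        q=P[l==i]; hi=q[q[:,2]>np.nanmax(q[:,2])-.012]; print(c[i].round(1),st[i,4],np.nanmax(q[:,2]).round(3),((hi.min(0)+hi.max(0))/2).round(4),t['p'][l==i].mean(0).round())
# plate: z 6..18mm near clamp
m=((abs(P[...,2]-.012)<.005)&(P[...,1]<.1)&(P[...,1]>-.35)&(P[...,0]>.2)).astype(np.uint8)
n,l,st,c=cv2.connectedComponentsWithStats(m); i=1+st[1:,4].argmax(); q=P[l==i]; print(st[i],cv2.minAreaRect(q[:,:2].astype(np.float32)),np.nanmedian(q[:,2]))
E
```

```text
pin [0.4036 0.2285 0.0231]
hexs [ 0.5432  0.2105 -0.0011]
rest [ 0.4488 -0.1249  0.0519]
surf [ 0.556   0.0864 -0.0017]
plate [ 0.4084 -0.0746  0.0132]
[399.8 131.5] 157 0.08 [ 0.7626 -0.2446  0.0741] [76. 74. 68.]
[222.1 133.8] 163 0.08 [0.7484 0.293  0.0741] [87. 85. 78.]
[376.4 189.9] 52 0.08 [ 0.5658 -0.1629  0.0741] [48. 51. 53.]
[330.5 195.9] 18 0.08 [ 0.5524 -0.0331  0.0737] [50. 53. 55.]
[247.7 203.3] 73 0.047 [0.5384 0.2037 0.0412] [145. 145. 144.]
[385.1 221. ] 38 0.08 [ 0.489  -0.1811  0.0742] [67. 71. 74.]
[203.2 223.8] 57 0.05 [0.478  0.33   0.0437] [90. 87. 84.]
[236.9 228.1] 77 0.064 [0.4672 0.2312 0.0582] [192. 115. 143.]
[259.2 227.5] 69 0.065 [0.469  0.1682 0.0604] [207. 126. 156.]
[363.7 233.9] 192 0.057 [ 0.4517 -0.1252  0.0515] [185. 188. 197.]
[240.1 250.8] 72 0.065 [0.4036 0.2199 0.0598] [164. 163. 160.]
[211.9 256. ] 79 0.065 [0.3879 0.3001 0.0594] [ 41. 128.  65.]
[ 318  172   82   86 3338] ((0.5218608379364014, -0.11371990293264389), (0.24052202701568604, 0.20215293765068054), 10.386627197265625) 0.012771382611100557
```

View pics/topc.png

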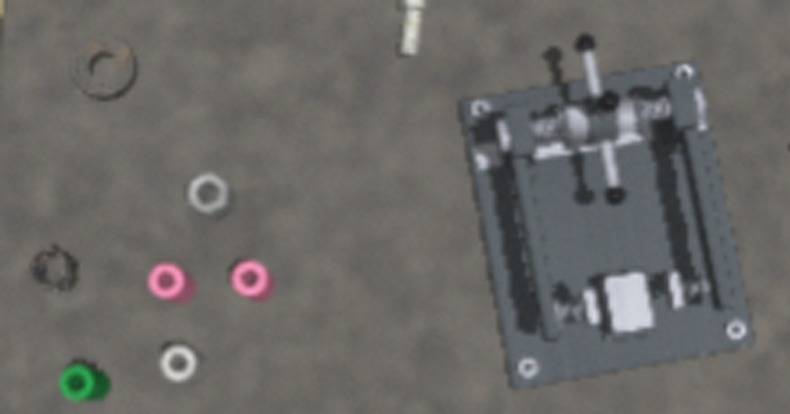

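View pics/scc.png

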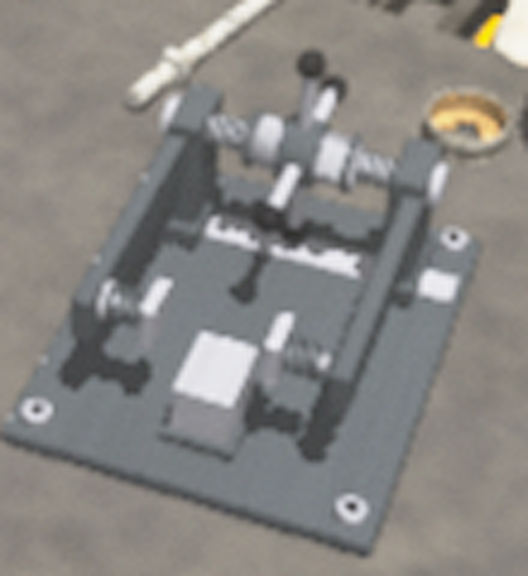

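The top view shows the bright pin at about (239,251), between the green and pink decoys. The hex sleeve is at (248,204) and the spring at (205,224). The clamp is at about (355,212), with balls at scene pixels (365,178), (369,184) and (356,210).

```bash
cat >> h.py <<'E'
C=np.array([.5219,-.1137]); A=np.radians(10.4); ex=np.array([np.cos(A),np.sin(A),0]); ey=np.array([-np.sin(A),np.cos(A),0])
REST=np.array([*C,.05])-.07*ex; MID=np.array([*C,.085])+.07*ex
def onmid(u,v,K,k1,T):  # intersect with clamp's middle plane -> (x along clamp, z) from screw_mid
    o,d,_=ray(u,v,K,k1,T); p=o+d*((MID-o)@ey)/(d@ey); return (p-MID)@ex,p[2]-MID[2]
E
python3 - <<'E'
from h import *
s=np.load('scene0.npz'); t=np.load('top0.npz')
c=lambda q:(q['K'],float(q['k1']),q['T'])
for u,v in ((365,178.5),(368.7,183.7),(355.8,209.8),(351,225.4)):
    x,z=onmid(u,v,*c(s)); print('ball',np.round([x,z],4),np.hypot(x,z).round(4),np.degrees(np.arctan2(x,z)).round(1))
print('rest',REST,'mid',MID)
for q,uv in ((t,(239,251)),):
    g=cv2.cvtColor(q['p'],cv2.COLOR_RGB2GRAY)[240:264,228:252]; m=cv2.morphologyEx((g>140).astype(np.uint8),cv2.MORPH_CLOSE,np.ones((5,5)))
    cn=max(cv2.findContours(m,0,2)[0],key=cv2.contourArea); e=cv2.minAreaRect(cn); print(e)
    print('pin top cam',onplane(e[0][0]+228,e[0][1]+240,.06,*c(q)).round(4))
# scene cam: top rim of pin
p=s['p'][185:225,212:242]; hsv=cv2.cvtColor(p,cv2.COLOR_RGB2HSV); m=((hsv[...,1]<50)&(hsv[...,2]>135)).astype(np.uint8)
ys,xs=np.nonzero(m); print('scene pin mask',xs.min()+212,xs.max()+212,ys.min()+185,ys.max()+185,len(xs))
P=cloud(s['d'],*c(s)); q=P[185:225,212:242][m>0]; print(np.nanmin(q,0).round(3),np.nanmax(q,0).round(3))
u=(xs.min()+xs.max())/2+212; 
print('top-rim mid',onplane(u,ys.min()+185+4,.06,*c(s)).round(4))
for zz in (.06,0): print(zz,onplane(xs.mean()+212,(ys.min() if zz else ys.max())+185,zz,*c(s)).round(4))
E
```

```text
ball [0.0071 0.0544] 0.0549 7.4
ball [0.0579 0.0006] 0.0579 89.4
ball [-0.0572  0.    ] 0.0572 -90.0
ball [-0.0909 -0.0249] 0.0942 -105.3
rest [ 0.45305    -0.12633634  0.05      ] mid [ 0.59075    -0.10106366  0.085     ]
((11.5, 10.5), (9.0, 9.0), 90.0)
pin top cam [0.4036 0.2204 0.06  ]
scene pin mask 212 241 185 224 940
[ 0.354  0.164 -0.003] [0.513 0.344 0.063]
top-rim mid [0.4394 0.2464 0.06  ]
0.06 [0.4511 0.2615 0.06  ]
0 [0.3741 0.2019 0.    ]
```

```bash
cat > go.py <<'E'
import sys; from h import *
# python3 go.py x y z yaw : remaining shift in tool axes, in units of full scale
g=np.array([float(a) for a in sys.argv[1:4]]); s=r.get_state(); p=np.array(s['tcp_pos']); rot=np.array(s['eef_rot'])
y=np.radians(rot[2]); tx=np.array([np.cos(y),np.sin(y),0]); ty=np.array([np.sin(y),-np.cos(y),0]); d=g-p
print('t',round(s['time_s'],2),'pos',p.round(4),'rot',rot.round(1),'F',np.round(s['contact_force'],1),'w',round(s['gripper_width'],4))
print('rows x %.2f y %.2f z %.2f'%(d@tx/.025,d@ty/.025,-d[2]/.025), 'yaw %.2f'%(-(((float(sys.argv[4])-rot[2]+180)%360)-180)/4) if len(sys.argv)>4 else '')
E
python3 -m inch '[{"x":0.4,"y":0.8,"yaw":1},{"x":0.4,"y":0.8,"yaw":1},{"x":0.5,"y":0.8,"yaw":1},{"x":0.6,"y":0.7,"yaw":1},{"x":0.7,"y":0.7,"yaw":1}]' 0.0 20; python3 go.py .4036 .2204 .15 -96
```

```text
t 0.1 pos [0.2982 0.6051 0.2367] rot [179.9  -0.  -26.2] F [0.1 0.3 0. ] w 0.0875
rows x 10.59 y 11.94 z 3.47 yaw 17.44validation failed for argument at $[0]...
```

```bash
python3 -m inch '[{"x":0.4,"y":0.8,"z":0,"yaw":1},{"x":0.4,"y":0.8,"z":0,"yaw":1},{"x":0.5,"y":0.8,"z":0,"yaw":1},{"x":0.6,"y":0.7,"z":0,"yaw":1},{"x":0.7,"y":0.7,"z":0,"yaw":1}]' 0.0 20; python3 go.py .4036 .2204 .15 -96
```

```text
time_s: 0.52
tcp_pos: [0.2967, 0.4875, 0.2318]
eef_rot: [179.6, -0.3, -46.8]
contact_force: [0.2, -1.1, 0.4]
gripper_width: 0.0599
t 0.52 pos [0.2967 0.4875 0.2318] rot [179.6  -0.3 -46.8] F [ 0.2 -1.1  0.4] w 0.0599
rows x 10.72 y 4.19 z 3.27 yaw 12.29
```

```bash
python3 -m inch '[{"x":0.9,"y":0.4,"z":0,"yaw":1},{"x":0.9,"y":0.3,"z":0,"yaw":1},{"x":0.9,"y":0.3,"z":0,"yaw":1},{"x":0.9,"y":0.2,"z":0,"yaw":1},{"x":0.9,"y":0.1,"z":0,"yaw":1}]'; python3 -m inch '[{"x":0.9,"y":0,"z":0,"yaw":1},{"x":0.9,"y":-0.1,"z":0,"yaw":1},{"x":0.9,"y":-0.2,"z":0,"yaw":1},{"x":0.8,"y":-0.2,"z":0,"yaw":1},{"x":0.5,"y":-0.2,"z":0,"yaw":1}]'; python3 go.py .4036 .2204 .15 -96
```

```text
time_s: 0.93
tcp_pos: [0.3335, 0.3686, 0.231]
eef_rot: [179.5, -0.5, -67.8]
contact_force: [0.9, -0.9, 0.2]
gripper_width: 0.0441
time_s: 1.35
tcp_pos: [0.3762, 0.2682, 0.2311]
eef_rot: [179.7, -0.7, -88.8]
contact_force: [-0.4, 0.7, -0.3]
gripper_width: 0.0441
t 1.35 pos [0.3762 0.2682 0.2311] rot [179.7  -0.7 -88.8] F [-0.4  0.7 -0.3] w 0.0441
rows x 1.93 y -1.06 z 3.24 yaw 1.80
```

```bash
python3 -m inch '[{"x":0.7,"y":-0.35,"z":0.6,"yaw":0.9},{"x":0.6,"y":-0.35,"z":0.6,"yaw":0.9},{"x":0.5,"y":-0.4,"z":0.6,"yaw":0},{"x":0,"y":0,"z":0,"yaw":0}]'; python3 go.py .4036 .2204 .12 -96
```

```text
time_s: 1.68
tcp_pos: [0.4027, 0.217, 0.1855]
eef_rot: [179.8, -0.6, -96.8]
contact_force: [-0.6, -1.4, -1.5]
gripper_width: 0.0441
t 1.68 pos [0.4027 0.217  0.1855] rot [179.8  -0.6 -96.8] F [-0.6 -1.4 -1.5] w 0.0441
rows x -0.14 y -0.02 z 2.62 yaw -0.20
```

```bash
python3 -m inch '[{"x":-0.15,"y":0,"z":0.8,"yaw":-0.2},{"x":0,"y":0,"z":0.8,"yaw":0},{"x":0,"y":0,"z":0.8,"yaw":0},{"x":0,"y":0,"z":0.2,"yaw":0}]'; python3 go.py .4036 .2204 .04 -96; python3 - <<'E'
from h import *
p,*_=cap('scene'); cv2.imwrite('pics/s1.png',cv2.resize(p[130:250,150:310],None,fx=4.5,fy=4.5,interpolation=cv2.INTER_CUBIC)[...,::-1])
E
```

```text
time_s: 2.02
tcp_pos: [0.4041, 0.22, 0.12]
eef_rot: [179.9, -0.4, -96.1]
contact_force: [-0.7, -0.6, -0.3]
gripper_width: 0.0437
t 2.02 pos [0.4041 0.22   0.12  ] rot [179.9  -0.4 -96.1] F [-0.7 -0.6 -0.3] w 0.0437
rows x -0.01 y 0.02 z 3.20 yaw -0.03
```

View pics/s1.png

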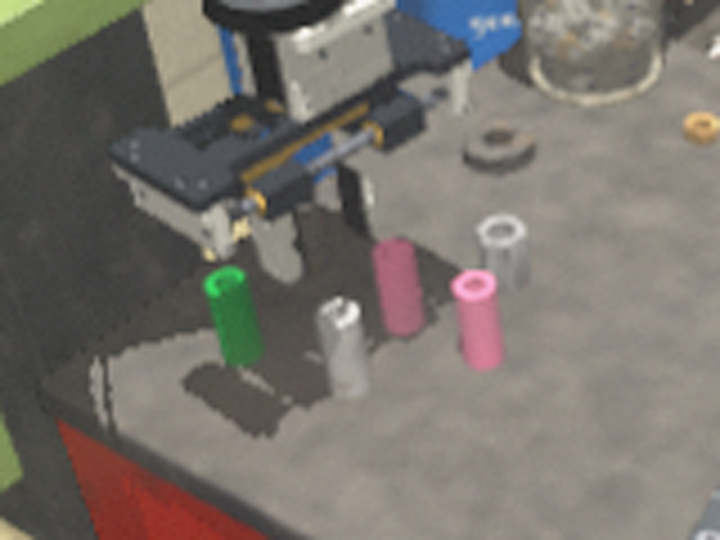

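The fingers are over the pin (crop 340,310), and the decoys are clear of their path. Next I descend and grip.

```bash
python3 -m inch '[{"x":0,"y":0,"z":0.8,"yaw":0},{"x":0,"y":0,"z":0.8,"yaw":0},{"x":0,"y":0,"z":0.8,"yaw":0},{"x":0,"y":0,"z":0.6,"yaw":0},{"x":0,"y":0,"z":0.1,"yaw":0}]'; python3 go.py .4036 .2204 .04 -96;  python3 -m inch '[{"x":0,"y":0,"z":0,"yaw":0},{"x":0,"y":0,"z":0,"yaw":0},{"x":0,"y":0,"z":0,"yaw":0},{"x":0,"y":0,"z":0,"yaw":0},{"x":0,"y":0,"z":0,"yaw":0}]' -1 20
```

```text
time_s: 2.48
tcp_pos: [0.4075, 0.2245, 0.0463]
eef_rot: [-179.7, -0.1, -95.9]
contact_force: [-1.0, -0.6, -0.0]
gripper_width: 0.0438
t 2.48 pos [0.4075 0.2245 0.0463] rot [-1.797e+02 -1.000e-01 -9.590e+01] F [-1.  -0.6 -0. ] w 0.0438
rows x 0.18 y 0.14 z 0.25 yaw 0.03
time_s: 2.9
tcp_pos: [0.4091, 0.2271, 0.0506]
eef_rot: [-179.6, 0.1, -95.8]
contact_force: [1.2, -0.8, -1.3]
gripper_width: 0.0255
```

```bash
python3 -m inch '[{"x":0,"y":0,"z":0,"yaw":0},{"x":0.02,"y":0.01,"z":0.1,"yaw":0},{"x":0.15,"y":0.05,"z":0.2,"yaw":0},{"x":0.15,"y":0.05,"z":0.2,"yaw":0},{"x":0.05,"y":0,"z":0.1,"yaw":0}]' 0.0 20; python3 go.py .4036 .2204 .04 -96
```

```text
time_s: 3.32
tcp_pos: [0.4064, 0.2189, 0.0366]
eef_rot: [-179.4, 0.4, -95.8]
contact_force: [-0.6, -0.2, -1.1]
gripper_width: 0.0433
t 3.32 pos [0.4064 0.2189 0.0366] rot [-179.4    0.4  -95.8] F [-0.6 -0.2 -1.1] w 0.0433
rows x -0.05 y 0.12 z -0.13 yaw 0.06
```

```bash
python3 -m inch '[{"x":0,"y":0.06,"z":0,"yaw":0},{"x":0,"y":0,"z":0,"yaw":0},{"x":0.01,"y":0,"z":0.02,"yaw":0},{"x":0.01,"y":0,"z":0.02,"yaw":0},{"x":0.01,"y":0,"z":0.02,"yaw":0}]' -1 20;python3 go.py .4036 .2204 .04 -96
```

```text
time_s: 3.73
tcp_pos: [0.4043, 0.2174, 0.0344]
eef_rot: [-179.5, 0.3, -95.8]
contact_force: [-5.6, 0.2, 14.3]
gripper_width: 0.0254
t 3.73 pos [0.4043 0.2174 0.0344] rot [-179.5    0.3  -95.8] F [-5.6  0.2 14.3] w 0.0254
rows x -0.12 y 0.04 z -0.22 yaw 0.06
```

```bash
python3 -m inch '[{"x":0,"y":0,"z":-0.4,"yaw":0},{"x":0,"y":0,"z":-0.9,"yaw":0},{"x":0,"y":0,"z":-1,"yaw":0},{"x":0,"y":0,"z":-1,"yaw":0},{"x":0,"y":0,"z":-1,"yaw":0}]'; python3 -m inch '[{"x":0.5,"y":0,"z":-1,"yaw":-1},{"x":0.8,"y":0,"z":-1,"yaw":-1},{"x":0.9,"y":0,"z":-0.4,"yaw":-1},{"x":0.9,"y":0,"z":0,"yaw":-1},{"x":0.9,"y":0,"z":0,"yaw":0}]';python3 go.py .4536 -.1293 .2 -79.6
```

```text
time_s: 4.15
tcp_pos: [0.4, 0.2137, 0.1402]
eef_rot: [-179.9, -0.4, -95.8]
contact_force: [-0.1, 1.1, -1.6]
gripper_width: 0.0255
time_s: 4.57
tcp_pos: [0.4073, 0.1163, 0.2098]
eef_rot: [-179.5, -0.0, -78.7]
contact_force: [0.6, -0.3, -1.7]
gripper_width: 0.0253
t 4.57 pos [0.4073 0.1163 0.2098] rot [-179.5   -0.   -78.7] F [ 0.6 -0.3 -1.7] w 0.0253
rows x 10.00 y 0.11 z 0.39 yaw 0.23
```

```bash
python3 -m inch '[{"x":0.9,"y":0,"z":0,"yaw":0},{"x":0.9,"y":0,"z":0,"yaw":0},{"x":0.9,"y":0,"z":0,"yaw":0},{"x":0.9,"y":0,"z":0,"yaw":0},{"x":0.9,"y":0,"z":0,"yaw":0}]';python3 go.py .4536 -.1293 .2 -79.6
```

```text
time_s: 4.98
tcp_pos: [0.4286, 0.001, 0.211]
eef_rot: [-179.4, 0.1, -78.5]
contact_force: [-0.2, 0.0, -1.6]
gripper_width: 0.0256
t 4.98 pos [0.4286 0.001  0.211 ] rot [-1.794e+02  1.000e-01 -7.850e+01] F [-0.2  0.  -1.6] w 0.0256
rows x 5.31 y 0.06 z 0.44 yaw 0.27
```

```bash
python3 -m inch '[{"x":0.9,"y":0,"z":0.1,"yaw":0.1},{"x":0.9,"y":0,"z":0.1,"yaw":0.1},{"x":0.9,"y":0,"z":0.2,"yaw":0},{"x":0.9,"y":0,"z":0.1,"yaw":0},{"x":0.8,"y":0,"z":0,"yaw":0}]';python3 -m inch '[{"x":0.4,"y":0,"z":0.2,"yaw":0.1},{"x":0,"y":0,"z":0.4,"yaw":0},{"x":0,"y":0,"z":0.4,"yaw":0},{"x":0,"y":0,"z":0.0,"yaw":0}]'; python3 go.py .4536 -.1293 .16 -79.6
```

```text
time_s: 5.4
tcp_pos: [0.4487, -0.1127, 0.1976]
eef_rot: [-179.4, 0.2, -79.4]
contact_force: [0.2, -1.3, -1.0]
gripper_width: 0.0257
time_s: 5.73
tcp_pos: [0.4501, -0.1262, 0.17]
eef_rot: [-179.5, 0.2, -80.1]
contact_force: [-0.7, 0.8, -1.8]
gripper_width: 0.0256
t 5.73 pos [ 0.4501 -0.1262  0.17  ] rot [-179.5    0.2  -80.1] F [-0.7  0.8 -1.8] w 0.0256
rows x 0.15 y -0.12 z 0.40 yaw -0.13
```

```bash
python3 -m inch '[{"x":0.1,"y":-0.1,"z":0.7,"yaw":-0.1},{"x":0.05,"y":-0.05,"z":0.7,"yaw":0},{"x":0,"y":0,"z":0.1,"yaw":0}]'; python3 go.py .4536 -.1293 .0844 -79.6; python3 - <<'E'
from h import *
p,*_=cap('scene'); cv2.imwrite('pics/s2.png',cv2.resize(p[130:280,290:420],None,fx=4,fy=4,interpolation=cv2.INTER_CUBIC)[...,::-1])
E
```

```text
time_s: 5.98
tcp_pos: [0.455, -0.1279, 0.1321]
eef_rot: [-179.4, 0.2, -79.7]
contact_force: [0.4, -0.2, -1.3]
gripper_width: 0.0258
t 5.98 pos [ 0.455  -0.1279  0.1321] rot [-179.4    0.2  -79.7] F [ 0.4 -0.2 -1.3] w 0.0258
rows x 0.04 y 0.06 z 1.91 yaw -0.01
```

View pics/s2.png

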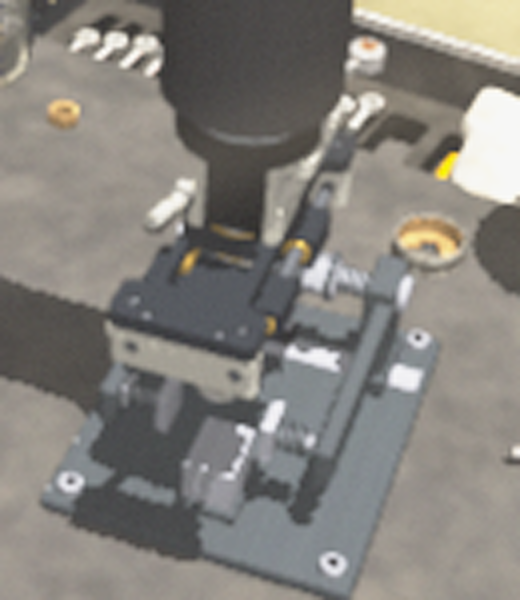

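```bash
cat >> h.py <<'E'
def proj(P,K,k1,T):
    c=T[:3,:3].T@(np.asarray(P)-T[:3,3]); s=c[:2]/c[2]; s=s*(1+k1*s@s); return K[:2,:2]@s+K[:2,2]
E
python3 - <<'E'
from h import *
p,d,K,k1,T=cap('scene'); t=r.get_state()['tcp_pos']
for z in (.098,.121,.158): print(z,[((proj([t[0]+dx,t[1]+.003,z],K,k1,T)-[290,130])*4).round() for dx in (-.023,0,.023)])
P=cloud(d,K,k1,T)
for u,v in ((170,400),(200,400),(220,420),(190,425),(230,445),(200,380),(230,400),(175,430)):
    print((u,v),P[130+v//4,290+u//4].round(3))
E
```

```text
0.098 [array([202., 409.]), array([222., 386.]), array([241., 363.])]
0.121 [array([204., 381.]), array([224., 358.]), array([243., 335.])]
0.158 [array([207., 333.]), array([227., 310.]), array([247., 288.])]
(170, 400) [ 0.438 -0.099  0.087]
(200, 400) [ 0.517 -0.079  0.01 ]
(220, 420) [ 0.471 -0.118  0.052]
(190, 425) [ 0.49  -0.085  0.013]
(230, 445) [ 0.456 -0.132  0.052]
(200, 380) [ 0.372 -0.154  0.187]
(230, 400) [ 0.523 -0.097  0.015]
(175, 430) [ 0.481 -0.078  0.014]
```

```bash
python3 -m inch '[{"x":0.04,"y":0.06,"z":0.6,"yaw":0},{"x":0,"y":0,"z":0.6,"yaw":0},{"x":0,"y":0,"z":0.3,"yaw":0},{"x":0,"y":0,"z":0.1,"yaw":0}]'; python3 go.py .4536 -.1293 .0844 -79.6
```

```text
time_s: 6.42
tcp_pos: [0.4583, -0.1276, 0.0979]
eef_rot: [-178.9, 0.1, -79.4]
contact_force: [1.0, 0.6, -1.1]
gripper_width: 0.0257
t 6.42 pos [ 0.4583 -0.1276  0.0979] rot [-1.789e+02  1.000e-01 -7.940e+01] F [ 1.   0.6 -1.1] w 0.0257
rows x 0.03 y 0.20 z 0.54 yaw 0.04
```

```bash
python3 -m inch '[{"x":0.03,"y":0.15,"z":0.25,"yaw":0},{"x":0,"y":0.08,"z":0.2,"yaw":0}]'; python3 go.py .4536 -.1293 .0844 -79.6
```

```text
time_s: 6.58
tcp_pos: [0.4543, -0.129, 0.0878]
eef_rot: [-178.7, 0.1, -79.4]
contact_force: [0.0, -0.8, -1.1]
gripper_width: 0.0258
t 6.58 pos [ 0.4543 -0.129   0.0878] rot [-1.787e+02  1.000e-01 -7.940e+01] F [ 0.  -0.8 -1.1] w 0.0258
rows x 0.01 y 0.03 z 0.14 yaw 0.06
```

```bash
python3 -m inch '[{"x":0,"y":0.03,"z":0.08,"yaw":0}]'; python3 go.py .4536 -.1293 .0844 -79.6
```

```text
time_s: 6.67
tcp_pos: [0.4533, -0.1292, 0.0856]
eef_rot: [-178.7, 0.1, -79.4]
contact_force: [-0.6, -0.5, -1.3]
gripper_width: 0.0257
t 6.67 pos [ 0.4533 -0.1292  0.0856] rot [-1.787e+02  1.000e-01 -7.940e+01] F [-0.6 -0.5 -1.3] w 0.0257
rows x 0.01 y -0.01 z 0.05 yaw 0.06
```

```bash
python3 -m inch '[{"x":0,"y":0,"z":0.06,"yaw":0}]';python3 -m inch '[{"x":0,"y":0,"z":0.06,"yaw":0}]'; python3 go.py .4536 -.1293 .0844 -79.6
```

```text
time_s: 6.75
tcp_pos: [0.4534, -0.1293, 0.0845]
eef_rot: [-178.7, 0.1, -79.3]
contact_force: [-3.2, 1.2, 17.4]
gripper_width: 0.026
time_s: 6.83
tcp_pos: [0.4537, -0.1295, 0.0842]
eef_rot: [-178.7, 0.0, -79.3]
contact_force: [-6.9, 2.4, 22.8]
gripper_width: 0.0257
t 6.83 pos [ 0.4537 -0.1295  0.0842] rot [-178.7    0.   -79.3] F [-6.9  2.4 22.8] w 0.0257
rows x -0.01 y 0.00 z -0.01 yaw 0.08
```

```bash
python3 -m inch '[{"x":0,"y":0,"z":-0.03,"yaw":0},{"x":0,"y":0,"z":0,"yaw":0},{"x":0,"y":0,"z":0,"yaw":0},{"x":0,"y":0,"z":0,"yaw":0}]' 0.0;python3 go.py .4536 -.1293 .0844 -79.6;python3 -m inch '[{"x":0,"y":0,"z":-0.4,"yaw":0},{"x":0,"y":0,"z":-0.8,"yaw":0},{"x":0,"y":0,"z":-1,"yaw":0},{"x":0,"y":0,"z":-1,"yaw":0},{"x":0,"y":0,"z":-0.5,"yaw":0}]';python3 go.py .4536 -.1293 .18 10.4
```

```text
time_s: 7.17
tcp_pos: [0.4551, -0.1296, 0.0869]
eef_rot: [-178.4, -0.0, -79.3]
contact_force: [-0.1, 0.2, 0.7]
gripper_width: 0.0425
t 7.17 pos [ 0.4551 -0.1296  0.0869] rot [-178.4   -0.   -79.3] F [-0.1  0.2  0.7] w 0.0425
rows x -0.02 y 0.06 z 0.10 yaw 0.08
time_s: 7.58
tcp_pos: [0.45, -0.1303, 0.1791]
eef_rot: [-179.0, 0.0, -79.3]
contact_force: [1.1, 0.1, -0.4]
gripper_width: 0.0436
t 7.58 pos [ 0.45   -0.1303  0.1791] rot [-179.     0.   -79.3] F [ 1.1  0.1 -0.4] w 0.0436
rows x -0.01 y -0.15 z -0.03 yaw -22.43
```

```bash
for i in 1; do python3 -m inch '[{"x":0,"y":-0.1,"z":-0.4,"yaw":1},{"x":0,"y":-0.1,"z":0,"yaw":1},{"x":0,"y":0,"z":0,"yaw":1},{"x":0,"y":0,"z":0,"yaw":1},{"x":0,"y":0,"z":0,"yaw":1}]'; done; python3 -m inch '[{"x":0,"y":0,"z":0,"yaw":1},{"x":0,"y":0,"z":0,"yaw":1},{"x":0,"y":0,"z":0,"yaw":1},{"x":0,"y":0,"z":0,"yaw":1},{"x":0,"y":0,"z":0,"yaw":1}]';python3 -m inch '[{"x":0,"y":0,"z":0,"yaw":1},{"x":0,"y":0,"z":0,"yaw":1},{"x":0,"y":0,"z":0,"yaw":1},{"x":0,"y":0,"z":0,"yaw":1},{"x":0,"y":0,"z":0,"yaw":1}]';python3 -m inch '[{"x":0,"y":0,"z":0,"yaw":1},{"x":0,"y":0,"z":0,"yaw":1},{"x":0,"y":0,"z":0,"yaw":1},{"x":0,"y":0,"z":0,"yaw":1},{"x":0,"y":0,"z":0,"yaw":1}]'; python3 go.py .5317 -.1119 .19 -169.6
```

```text
time_s: 8.0
tcp_pos: [0.4573, -0.1295, 0.1947]
eef_rot: [-178.5, 0.5, -100.0]
contact_force: [-0.6, -0.3, -0.7]
gripper_width: 0.0437
time_s: 8.42
tcp_pos: [0.4573, -0.1294, 0.1946]
eef_rot: [-178.8, 1.0, -121.1]
contact_force: [0.3, -0.2, -0.4]
gripper_width: 0.0436
time_s: 8.83
tcp_pos: [0.457, -0.1294, 0.1941]
eef_rot: [-179.3, 1.4, -142.1]
contact_force: [0.6, 0.5, 0.1]
gripper_width: 0.0442
time_s: 9.25
tcp_pos: [0.4568, -0.1294, 0.1935]
eef_rot: [-179.9, 1.5, -163.2]
contact_force: [-0.5, 0.0, -0.4]
gripper_width: 0.044
t 9.25 pos [ 0.4568 -0.1294  0.1935] rot [-179.9    1.5 -163.2] F [-0.5  0.  -0.4] w 0.044
rows x -3.07 y -0.19 z 0.14 yaw 1.59
```

```bash
python3 -m inch '[{"x":-0.6,"y":-0.2,"z":0,"yaw":0.8},{"x":-0.8,"y":-0.1,"z":0,"yaw":0.7},{"x":-0.8,"y":0,"z":0,"yaw":0},{"x":-0.8,"y":0,"z":0,"yaw":0},{"x":0,"y":0,"z":0,"yaw":0}]'; python3 go.py .5317 -.1119 .077 -169.6; python3 - <<'E'
from h import *
p,*_=cap('scene'); q,*_=cap('top')
a=cv2.resize(p[130:280,290:420],None,fx=3.5,fy=3.5,interpolation=cv2.INTER_CUBIC); b=cv2.resize(q[150:265,310:405],None,fx=3.5,fy=3.5,interpolation=cv2.INTER_CUBIC)
o=np.zeros((525,a.shape[1]+b.shape[1],3),np.uint8); o[:a.shape[0],:a.shape[1]]=a; o[:b.shape[0],a.shape[1]:]=b
cv2.imwrite('pics/s3.png',o[...,::-1]); print(o.shape)
E
```

```text
time_s: 9.67
tcp_pos: [0.5339, -0.1204, 0.1956]
eef_rot: [179.9, 1.6, -169.9]
contact_force: [0.8, 0.1, 0.7]
gripper_width: 0.044
t 9.67 pos [ 0.5339 -0.1204  0.1956] rot [ 179.9    1.6 -169.9] F [0.8 0.1 0.7] w 0.044
rows x 0.03 y 0.35 z 4.75 yaw -0.07
(525, 787, 3)
```

View pics/s3.png

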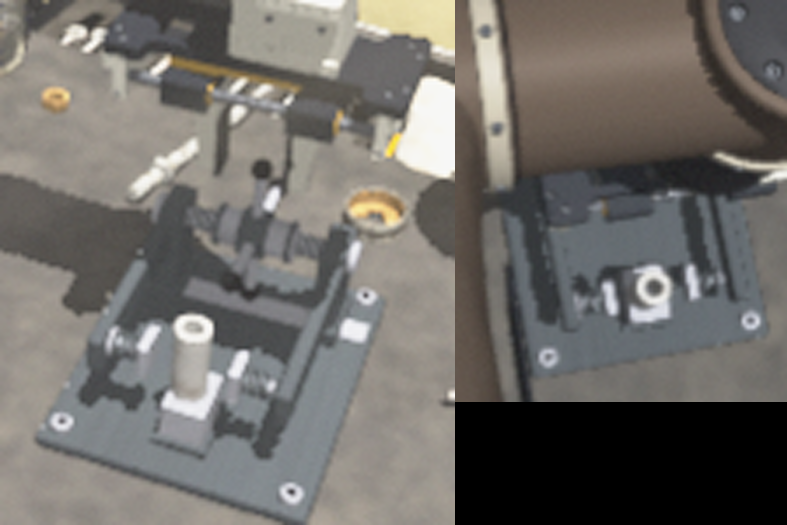

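The pin stands upright on the rest (scene crop 190,350), and the spokes are upright and level. Next I grip the near ball.

```bash
python3 -m inch '[{"x":0,"y":0.3,"z":0.4,"yaw":0},{"x":0,"y":0.05,"z":0.8,"yaw":0},{"x":0,"y":0,"z":0.8,"yaw":0},{"x":0,"y":0,"z":0.6,"yaw":0},{"x":0,"y":0,"z":0.1,"yaw":0}]'; python3 go.py .5317 -.1119 .077 -169.6
```

```text
time_s: 10.18
tcp_pos: [0.5277, -0.1102, 0.1247]
eef_rot: [179.8, 1.7, -170.0]
contact_force: [-0.7, -0.0, -0.1]
gripper_width: 0.0439
t 10.18 pos [ 0.5277 -0.1102  0.1247] rot [ 179.8    1.7 -170. ] F [-0.7 -0.  -0.1] w 0.0439
rows x -0.14 y -0.10 z 1.91 yaw -0.10
```

```bash
python3 -m inch '[{"x":-0.1,"y":-0.05,"z":0.5,"yaw":0},{"x":-0.15,"y":-0.05,"z":0.5,"yaw":0},{"x":-0.1,"y":0,"z":0.5,"yaw":0},{"x":-0.05,"y":0,"z":0.3,"yaw":0}]'; python3 go.py .5317 -.1119 .077 -169.6
```

```text
time_s: 10.52
tcp_pos: [0.5369, -0.1098, 0.0796]
eef_rot: [179.8, 1.7, -170.0]
contact_force: [-1.0, -0.1, -0.1]
gripper_width: 0.0442
t 10.52 pos [ 0.5369 -0.1098  0.0796] rot [ 179.8    1.7 -170. ] F [-1.  -0.1 -0.1] w 0.0442
rows x 0.22 y -0.05 z 0.11 yaw -0.10
```

```bash
python3 -m inch '[{"x":0.18,"y":-0.05,"z":0.05,"yaw":0},{"x":0.05,"y":0,"z":0,"yaw":0},{"x":0,"y":0,"z":0,"yaw":0}]';python3 go.py .5317 -.1119 .077 -169.6; python3 -m inch '[{"x":0,"y":0,"z":0,"yaw":0},{"x":0,"y":0,"z":0,"yaw":0},{"x":0,"y":0,"z":0,"yaw":0},{"x":0,"y":0,"z":0,"yaw":0}]' -1 25;python3 go.py .5317 -.1119 .077 -169.6
```

```text
time_s: 10.77
tcp_pos: [0.5294, -0.1119, 0.0775]
eef_rot: [179.8, 1.6, -170.0]
contact_force: [0.4, 0.3, 0.4]
gripper_width: 0.0442
t 10.77 pos [ 0.5294 -0.1119  0.0775] rot [ 179.8    1.6 -170. ] F [0.4 0.3 0.4] w 0.0442
rows x -0.09 y -0.02 z 0.02 yaw -0.10
time_s: 11.1
tcp_pos: [0.5301, -0.1119, 0.0802]
eef_rot: [179.9, 1.8, -170.0]
contact_force: [0.4, -0.2, 0.1]
gripper_width: 0.0225
t 11.1 pos [ 0.5301 -0.1119  0.0802] rot [ 179.9    1.8 -170. ] F [ 0.4 -0.2  0.1] w 0.0225
rows x -0.06 y -0.01 z 0.13 yaw -0.09
```

Still closing. The TCP is drifting up slightly, so I compensate.

```bash
cat > st.py <<'E'
from h import *
s=r.get_state(); p=np.array(s['tcp_pos'])+[0,0,.008]-MID; F=np.array(s['contact_force'])
x,z=p@ex,p[2]; a=np.arctan2(x,z); fx,fz=F@ex,F[2]
print('t %.2f  a %.1f  R %.1f mm  y %.1f  tang %.1f rad %.1f Fy %.1f  M %.3f  moment_y %.3f w %.4f'%(s['time_s'],np.degrees(a),1e3*np.hypot(x,z),1e3*p@ey,-(fx*np.cos(a)-fz*np.sin(a)),fx*np.sin(a)+fz*np.cos(a),F@ey,-(z*fx-x*fz),np.array(s['moment'])@ey,s['gripper_width']), 'rot',np.round(s['eef_rot'],1))
E
python3 -m inch '[{"x":0,"y":0,"z":0.1,"yaw":0},{"x":0,"y":0,"z":0.05,"yaw":0}]';python3 st.py
```

```text
time_s: 11.27
tcp_pos: [0.5308, -0.1118, 0.0775]
eef_rot: [179.9, 1.9, -170.0]
contact_force: [-4.2, 1.6, 8.1]
gripper_width: 0.0141
t 11.27  a -89.5  R 60.9 mm  y 0.2  tang -8.1 rad 3.9 Fy 2.3  M -0.491  moment_y 1.246 w 0.0141 rot [ 179.9    1.9 -170. ]
```

```bash
python3 -m inch '[{"x":-0.04,"y":0,"z":-0.4,"yaw":0},{"x":-0.1,"y":0,"z":-0.4,"yaw":0},{"x":-0.18,"y":0,"z":-0.38,"yaw":0}]';python3 st.py
```

```text
time_s: 11.52
tcp_pos: [0.5359, -0.1108, 0.1052]
eef_rot: [179.8, 1.6, -170.0]
contact_force: [4.0, -2.1, -13.3]
gripper_width: 0.0136
t 11.52  a -63.1  R 62.5 mm  y 0.3  tang 10.3 rad -9.2 Fy -2.8  M 0.643  moment_y -1.092 w 0.0136 rot [ 179.8    1.6 -170. ]
```

```bash
python3 -m inch '[{"x":-0.26,"y":0,"z":-0.32,"yaw":0},{"x":-0.3,"y":0,"z":-0.29,"yaw":0},{"x":-0.34,"y":0,"z":-0.25,"yaw":0}]';python3 st.py
```

```text
time_s: 11.77
tcp_pos: [0.5518, -0.1079, 0.1266]
eef_rot: [179.7, 0.9, -170.2]
contact_force: [-3.2, -2.8, -11.2]
gripper_width: 0.0141
t 11.77  a -38.5  R 63.4 mm  y 0.3  tang 9.9 rad -6.5 Fy -2.2  M 0.625  moment_y 1.228 w 0.0141 rot [ 179.7    0.9 -170.2]
```

```bash
python3 -m inch '[{"x":-0.38,"y":0,"z":-0.18,"yaw":0},{"x":-0.4,"y":0,"z":-0.11,"yaw":0},{"x":-0.42,"y":0,"z":-0.04,"yaw":0}]';python3 st.py
```

```text
time_s: 12.02
tcp_pos: [0.5719, -0.1043, 0.1365]
eef_rot: [179.6, -0.4, -170.3]
contact_force: [-17.6, 2.3, 16.2]
gripper_width: 0.0137
t 12.02  a -17.8  R 62.5 mm  y 0.2  tang 11.2 rad 20.6 Fy 5.4  M 0.697  moment_y 5.916 w 0.0137 rot [ 179.6   -0.4 -170.3]
```

```bash
python3 -m inch '[{"x":-0.41,"y":0,"z":-0.16,"yaw":0},{"x":-0.43,"y":0,"z":-0.06,"yaw":0},{"x":-0.42,"y":0,"z":0.02,"yaw":0}]';python3 st.py
```

```text
time_s: 12.27
tcp_pos: [0.5957, -0.1, 0.1409]
eef_rot: [179.4, -1.5, -170.5]
contact_force: [-11.1, 1.6, 7.0]
gripper_width: 0.0142
t 12.27  a 4.6  R 64.1 mm  y 0.2  tang 11.1 rad 6.1 Fy 3.6  M 0.712  moment_y 3.439 w 0.0142 rot [ 179.4   -1.5 -170.5]
```

```bash
python3 -m inch '[{"x":-0.41,"y":0,"z":0.04,"yaw":0},{"x":-0.41,"y":0,"z":0.12,"yaw":0},{"x":-0.39,"y":0,"z":0.19,"yaw":0}]';python3 st.py
```

```text
time_s: 12.52
tcp_pos: [0.6219, -0.0952, 0.1348]
eef_rot: [179.4, -2.1, -170.5]
contact_force: [-8.1, 0.8, 6.4]
gripper_width: 0.0139
t 12.52  a 28.7  R 65.9 mm  y 0.1  tang 10.0 rad 1.8 Fy 2.2  M 0.656  moment_y 2.815 w 0.0139 rot [ 179.4   -2.1 -170.5]
```

```bash
python3 -m inch '[{"x":-0.36,"y":0,"z":0.26,"yaw":0},{"x":-0.32,"y":0,"z":0.32,"yaw":0}]';python3 st.py; python3 -m inch '[{"x":-0.28,"y":0,"z":0.36,"yaw":0}]';python3 st.py
```

```text
time_s: 12.68
tcp_pos: [0.6387, -0.0921, 0.1237]
eef_rot: [179.4, -2.2, -170.4]
contact_force: [-6.5, 0.1, 6.8]
gripper_width: 0.0139
t 12.68  a 46.2  R 67.5 mm  y 0.1  tang 9.3 rad 0.1 Fy 1.3  M 0.628  moment_y 2.286 w 0.0139 rot [ 179.4   -2.2 -170.4]
time_s: 12.77
tcp_pos: [0.6459, -0.0908, 0.1164]
eef_rot: [179.4, -2.2, -170.4]
contact_force: [-7.9, 1.6, 6.0]
gripper_width: 0.0132
t 12.77  a 54.9  R 68.6 mm  y 0.1  tang 9.3 rad -2.7 Fy 3.0  M 0.635  moment_y 2.465 w 0.0132 rot [ 179.4   -2.2 -170.4]
```

```bash
python3 -m inch '[{"x":-0.13,"y":0,"z":0.36,"yaw":0}]';python3 st.py; python3 -m inch '[{"x":-0.06,"y":0,"z":0.38,"yaw":0}]';python3 st.py;python3 -m inch '[{"x":-0.02,"y":0,"z":0.4,"yaw":0}]';python3 st.py
```

```text
time_s: 12.85
tcp_pos: [0.6511, -0.0899, 0.1098]
eef_rot: [179.5, -2.0, -170.3]
contact_force: [-1.7, 1.4, 10.2]
gripper_width: 0.0125
t 12.85  a 61.9  R 69.6 mm  y 0.1  tang 9.6 rad 3.5 Fy 1.7  M 0.671  moment_y 0.269 w 0.0125 rot [ 179.5   -2.  -170.3]
time_s: 12.93
tcp_pos: [0.6556, -0.0891, 0.1033]
eef_rot: [179.6, -1.7, -170.2]
contact_force: [0.2, 3.2, 10.9]
gripper_width: 0.0115
t 12.93  a 68.3  R 71.0 mm  y 0.1  tang 9.9 rad 4.8 Fy 3.1  M 0.700  moment_y -0.160 w 0.0115 rot [ 179.6   -1.7 -170.2]
time_s: 13.02
tcp_pos: [0.6611, -0.0882, 0.0971]
eef_rot: [179.7, -1.1, -170.1]
contact_force: [4.8, 2.4, 6.8]
gripper_width: 0.0056
t 13.02  a 74.3  R 74.3 mm  y -0.1  tang 5.2 rad 6.8 Fy 1.5  M 0.384  moment_y -1.646 w 0.0056 rot [ 179.7   -1.1 -170.1]
```

```bash
python3 -m inch '[{"x":0,"y":0,"z":-0.1,"yaw":0},{"x":0,"y":0,"z":-0.3,"yaw":0},{"x":0,"y":0,"z":-0.8,"yaw":0},{"x":0,"y":0,"z":-1,"yaw":0},{"x":0,"y":0,"z":-1,"yaw":0}]' 0.0;python3 -m inch '[{"x":0.2,"y":0,"z":-1,"yaw":0},{"x":0.8,"y":0,"z":-0.4,"yaw":0},{"x":1,"y":0,"z":0,"yaw":0},{"x":1,"y":0,"z":0,"yaw":0},{"x":1,"y":0,"z":0,"yaw":0}]'; python3 st.py;  python3 - <<'E'
from h import *
p,d,*c=cap('scene'); o=(290,130)
cv2.imwrite('pics/s4.png',cv2.resize(p[130:280,290:420],None,fx=4,fy=4,interpolation=cv2.INTER_CUBIC)[...,::-1])
for a in range(-100,81,10):
    q=MID+.06*(np.sin(np.radians(a))*ex+np.cos(np.radians(a))*np.array([0,0,1])); print(a,((proj(q,*c)-o)*4).round().astype(int),end=' ')
E
```

```text
time_s: 13.43
tcp_pos: [0.6649, -0.0873, 0.1804]
eef_rot: [179.7, -1.3, -170.0]
contact_force: [0.4, -0.4, -0.1]
gripper_width: 0.0335
time_s: 13.85
tcp_pos: [0.573, -0.1052, 0.2338]
eef_rot: [180.0, -0.3, -169.9]
contact_force: [0.7, -0.5, 0.3]
gripper_width: 0.0438
t 13.85  a -6.6  R 157.9 mm  y -0.8  tang -0.7 rad 0.2 Fy -0.7  M -0.105  moment_y -0.201 w 0.0438 rot [ 180.    -0.3 -169.9]
-100 [261 333] -90 [262 322] -80 [263 309] -70 [266 294] -60 [269 278] -50 [273 262] -40 [278 246] -30 [282 230] -20 [287 216] -10 [293 204] 0 [297 193] 10 [302 185] 20 [306 180] 30 [310 177] 40 [313 177] 50 [315 180] 60 [316 185] 70 [317 193] 80 [317 203]
```

View pics/s4.png

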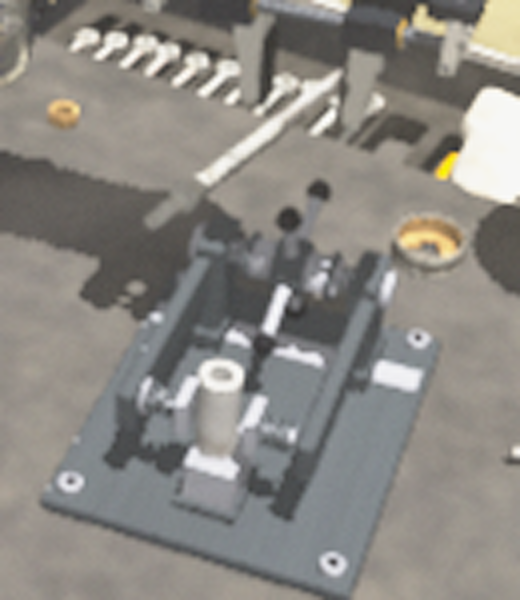

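```bash
python3 -m inch '[{"x":0.2,"y":0,"z":0.6,"yaw":0},{"x":0,"y":0,"z":0.8,"yaw":0},{"x":0,"y":0,"z":0.8,"yaw":0},{"x":0,"y":0,"z":0.6,"yaw":0},{"x":0,"y":0,"z":0.3,"yaw":0}]'; python3 go.py .5706 -.1048 .131 -169.6
```

```text
time_s: 14.32
tcp_pos: [0.5663, -0.1076, 0.1691]
eef_rot: [-179.9, 0.8, -169.9]
contact_force: [-0.6, -0.9, -0.0]
gripper_width: 0.0442
t 14.32 pos [ 0.5663 -0.1076  0.1691] rot [-179.9    0.8 -169.9] F [-0.6 -0.9 -0. ] w 0.0442
rows x -0.19 y 0.08 z 1.52 yaw -0.08
```

```bash
python3 -m inch '[{"x":-0.15,"y":0.08,"z":0.6,"yaw":0},{"x":-0.05,"y":0,"z":0.6,"yaw":0},{"x":-0.03,"y":0,"z":0.3,"yaw":0},{"x":0,"y":0,"z":0,"yaw":0}]'; python3 go.py .5706 -.1048 .131 -169.6
```

```text
time_s: 14.65
tcp_pos: [0.5745, -0.1046, 0.1343]
eef_rot: [-179.9, 1.0, -169.9]
contact_force: [0.3, -0.1, 0.6]
gripper_width: 0.0438
t 14.65 pos [ 0.5745 -0.1046  0.1343] rot [-179.9    1.  -169.9] F [ 0.3 -0.1  0.6] w 0.0438
rows x 0.16 y 0.02 z 0.13 yaw -0.07
```

```bash
python3 -m inch '[{"x":0.15,"y":0,"z":0.12,"yaw":0},{"x":0.02,"y":0,"z":0.06,"yaw":0},{"x":0,"y":0,"z":0.03,"yaw":0},{"x":0,"y":0,"z":0.03,"yaw":0},{"x":0,"y":0,"z":0.03,"yaw":0}]' -1 35; python3 go.py .5706 -.1048 .131 -169.6;  python3 -m inch '[{"x":0,"y":0,"z":0.02,"yaw":0},{"x":0,"y":0,"z":0.0,"yaw":0}]'; python3 st.py
```

```text
time_s: 15.07
tcp_pos: [0.572, -0.1053, 0.131]
eef_rot: [-179.8, 1.2, -169.9]
contact_force: [-3.7, 15.5, 5.4]
gripper_width: 0.0159
t 15.07 pos [ 0.572  -0.1053  0.131 ] rot [-179.8    1.2 -169.9] F [-3.7 15.5  5.4] w 0.0159
rows x 0.05 y 0.03 z -0.00 yaw -0.06
time_s: 15.23
tcp_pos: [0.5718, -0.1042, 0.1311]
eef_rot: [-179.9, 1.3, -169.9]
contact_force: [3.2, -5.4, -8.0]
gripper_width: 0.0136
t 15.23  a -19.6  R 57.4 mm  y 0.3  tang 0.7 rad -8.3 Fy -5.9  M 0.039  moment_y -0.682 w 0.0136 rot [-179.9    1.3 -169.9]
```

```bash
python3 -m inch '[{"x":-0.38,"y":0,"z":-0.11,"yaw":0},{"x":-0.4,"y":0,"z":-0.06,"yaw":0}]'; python3 st.py; python3 -m inch '[{"x":-0.4,"y":0,"z":-0.02,"yaw":0}]'; python3 st.py
```

```text
time_s: 15.4
tcp_pos: [0.583, -0.1023, 0.1341]
eef_rot: [-180.0, 0.4, -170.0]
contact_force: [-13.8, 1.5, 9.6]
gripper_width: 0.0138
t 15.40  a -7.8  R 57.6 mm  y 0.2  tang 11.8 rad 11.4 Fy 3.9  M 0.683  moment_y 4.504 w 0.0138 rot [-180.     0.4 -170. ]
time_s: 15.48
tcp_pos: [0.5894, -0.1011, 0.1347]
eef_rot: [180.0, 0.0, -170.0]
contact_force: [-10.9, 1.0, 9.3]
gripper_width: 0.0133
t 15.48  a -1.3  R 57.7 mm  y 0.2  tang 10.3 rad 9.6 Fy 2.9  M 0.593  moment_y 4.158 w 0.0133 rot [ 180.    0. -170.]
```

```bash
python3 -m inch '[{"x":-0.4,"y":0,"z":-0.02,"yaw":0}]'; python3 st.py; python3 -m inch '[{"x":-0.4,"y":0,"z":0.03,"yaw":0}]'; python3 st.py;python3 -m inch '[{"x":-0.4,"y":0,"z":0.09,"yaw":0}]'; python3 st.py
```

```text
time_s: 15.57
tcp_pos: [0.5958, -0.0999, 0.1349]
eef_rot: [179.9, -0.4, -170.1]
contact_force: [-10.4, 0.4, 1.9]
gripper_width: 0.0135
t 15.57  a 5.1  R 58.1 mm  y 0.2  tang 10.3 rad 1.0 Fy 2.3  M 0.598  moment_y 3.587 w 0.0135 rot [ 179.9   -0.4 -170.1]
time_s: 15.65
tcp_pos: [0.6029, -0.0987, 0.1342]
eef_rot: [179.9, -0.7, -170.1]
contact_force: [-9.2, 1.0, 8.4]
gripper_width: 0.0135
t 15.65  a 12.2  R 58.5 mm  y 0.2  tang 10.4 rad 6.4 Fy 2.7  M 0.612  moment_y 3.343 w 0.0135 rot [ 179.9   -0.7 -170.1]
time_s: 15.73
tcp_pos: [0.6107, -0.0973, 0.1326]
eef_rot: [179.9, -1.0, -170.1]
contact_force: [-8.2, 2.0, 10.7]
gripper_width: 0.0135
t 15.73  a 20.1  R 59.2 mm  y 0.1  tang 10.9 rad 7.4 Fy 3.4  M 0.646  moment_y 3.009 w 0.0135 rot [ 179.9   -1.  -170.1]
```

```bash
python3 -m inch '[{"x":-0.37,"y":0,"z":0.15,"yaw":0}]'; python3 st.py; python3 -m inch '[{"x":-0.35,"y":0,"z":0.2,"yaw":0}]'; python3 st.py
```

```text
time_s: 15.82
tcp_pos: [0.6187, -0.0958, 0.1298]
eef_rot: [179.9, -1.1, -170.1]
contact_force: [-8.6, 3.3, 10.9]
gripper_width: 0.0137
t 15.82  a 28.3  R 60.0 mm  y 0.1  tang 12.1 rad 5.9 Fy 4.8  M 0.727  moment_y 2.502 w 0.0137 rot [ 179.9   -1.1 -170.1]
time_s: 15.9
tcp_pos: [0.6266, -0.0944, 0.126]
eef_rot: [179.9, -1.2, -170.1]
contact_force: [-7.5, 2.8, 9.6]
gripper_width: 0.0137
t 15.90  a 36.7  R 61.1 mm  y 0.1  tang 11.2 rad 3.6 Fy 4.1  M 0.685  moment_y 2.374 w 0.0137 rot [ 179.9   -1.2 -170.1]
```

```bash
python3 - <<'E'
from h import *
p,*_=cap('scene')
a=cv2.resize(p[205:265,315:375],None,fx=9,fy=9,interpolation=cv2.INTER_CUBIC)
cv2.imwrite('pics/s5.png',a[...,::-1])
E
python3 st.py
```

```text
t 15.95  a 38.3  R 61.3 mm  y 0.1  tang 6.9 rad 6.0 Fy 3.7  M 0.421  moment_y 0.689 w 0.0136 rot [ 179.9   -1.2 -170.1]
```

View pics/s5.png

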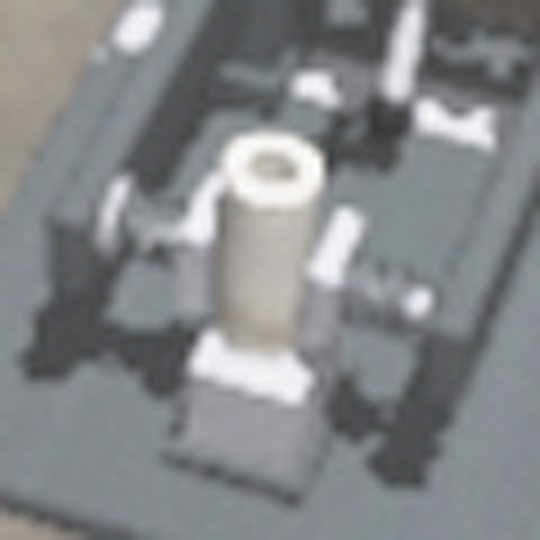

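```bash
python3 -m inch '[{"x":-0.28,"y":0,"z":0.29,"yaw":0}]'; python3 st.py; python3 -m inch '[{"x":-0.23,"y":0,"z":0.33,"yaw":0}]'; python3 st.py
```

```text
time_s: 16.03
tcp_pos: [0.6352, -0.0928, 0.1201]
eef_rot: [179.9, -1.1, -170.1]
contact_force: [-4.0, 3.8, 13.0]
gripper_width: 0.0135
t 16.03  a 46.4  R 62.5 mm  y 0.1  tang 11.7 rad 6.6 Fy 4.5  M 0.729  moment_y 1.287 w 0.0135 rot [ 179.9   -1.1 -170.1]
time_s: 16.12
tcp_pos: [0.6422, -0.0915, 0.114]
eef_rot: [180.0, -0.9, -170.0]
contact_force: [-3.4, 3.4, 11.4]
gripper_width: 0.013
t 16.12  a 54.8  R 64.1 mm  y 0.1  tang 10.9 rad 4.4 Fy 4.0  M 0.697  moment_y 0.908 w 0.0130 rot [ 180.    -0.9 -170. ]
```

```bash
python3 -m inch '[{"x":0,"y":0,"z":0,"yaw":0},{"x":0,"y":0,"z":-0.1,"yaw":0},{"x":0,"y":0,"z":-0.6,"yaw":0},{"x":0,"y":0,"z":-1,"yaw":0},{"x":0,"y":0,"z":-1,"yaw":0}]' 0.0;python3 -m inch '[{"x":0.8,"y":0,"z":-0.5,"yaw":0},{"x":1,"y":0,"z":0,"yaw":0},{"x":1,"y":0,"z":0,"yaw":0},{"x":0.8,"y":0,"z":0,"yaw":0},{"x":0.2,"y":0,"z":0,"yaw":0}]'; python3 st.py;  python3 - <<'E'
from h import *
for n in ('scene',):
  p,d,*c=cap(n)
  cv2.imwrite('pics/s6.png',cv2.resize(p[165:270,310:400],None,fx=5.7,fy=5.7,interpolation=cv2.INTER_CUBIC)[...,::-1])
  for a in range(-60,91,10):
    q=MID+.06*(np.sin(np.radians(a))*ex+np.cos(np.radians(a))*np.array([0,0,1])); print(a,((proj(q,*c)-(310,165))*5.7).round().astype(int),end=' ')
E
```

```text
time_s: 16.53
tcp_pos: [0.6407, -0.0915, 0.1776]
eef_rot: [179.9, -1.6, -170.0]
contact_force: [0.4, -0.2, -0.0]
gripper_width: 0.0403
time_s: 16.95
tcp_pos: [0.5472, -0.1095, 0.2006]
eef_rot: [-179.9, -1.0, -170.0]
contact_force: [-0.3, -0.1, -0.3]
gripper_width: 0.0436
t 16.95  a -19.8  R 131.4 mm  y -0.4  tang 0.4 rad -0.2 Fy -0.1  M 0.056  moment_y -0.107 w 0.0436 rot [-179.9   -1.  -170. ]
-60 [270 197] -50 [275 174] -40 [282 151] -30 [288 129] -20 [296 109] -10 [303  91] 0 [310  76] 10 [317  65] 20 [322  57] 30 [328  53] 40 [332  53] 50 [335  57] 60 [337  65] 70 [338  76] 80 [337  89] 90 [336 105]
```

View pics/s6.png

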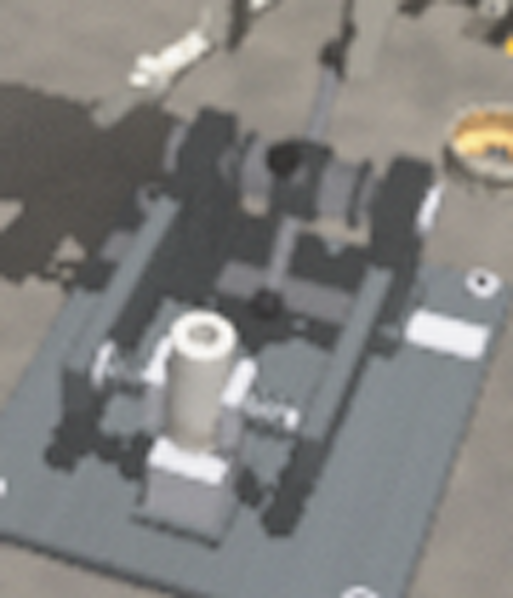

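```bash
python3 -m inch '[{"x":-0.1,"y":0,"z":0.6,"yaw":0},{"x":-0.06,"y":0.03,"z":0.8,"yaw":0},{"x":-0.06,"y":0,"z":0.7,"yaw":0},{"x":-0.05,"y":0,"z":0.4,"yaw":0}]'; python3 go.py .5497 -.1086 .119 -169.6
```

```text
time_s: 17.33
tcp_pos: [0.5568, -0.1083, 0.1422]
eef_rot: [-179.8, -0.4, -170.0]
contact_force: [-0.8, 0.1, -0.4]
gripper_width: 0.044
t 17.33 pos [ 0.5568 -0.1083  0.1422] rot [-179.8   -0.4 -170. ] F [-0.8  0.1 -0.4] w 0.044
rows x 0.28 y 0.04 z 0.93 yaw -0.10
```

```bash
python3 -m inch '[{"x":0.15,"y":0.04,"z":0.5,"yaw":0},{"x":0.1,"y":0,"z":0.3,"yaw":0},{"x":0,"y":0,"z":0,"yaw":0}]'; python3 go.py .5497 -.1086 .119 -169.6
```

```text
time_s: 17.58
tcp_pos: [0.5509, -0.1086, 0.1192]
eef_rot: [-179.8, -0.6, -170.0]
contact_force: [-0.6, 0.1, 0.6]
gripper_width: 0.0437
t 17.58 pos [ 0.5509 -0.1086  0.1192] rot [-179.8   -0.6 -170. ] F [-0.6  0.1  0.6] w 0.0437
rows x 0.05 y 0.01 z 0.01 yaw -0.10
```

```bash
python3 -m inch '[{"x":0.02,"y":0,"z":0.02,"yaw":0},{"x":0,"y":0,"z":0.02,"yaw":0},{"x":0,"y":0,"z":0.03,"yaw":0},{"x":0,"y":0,"z":0.03,"yaw":0},{"x":0,"y":0,"z":0.03,"yaw":0}]' -1 35; python3 -m inch '[{"x":0,"y":0,"z":0.02,"yaw":0},{"x":0,"y":0,"z":0,"yaw":0}]'; python3 st.py
```

```text
time_s: 18.0
tcp_pos: [0.5527, -0.1087, 0.118]
eef_rot: [-179.8, -0.4, -170.0]
contact_force: [-4.9, 11.4, 4.4]
gripper_width: 0.0159
time_s: 18.17
tcp_pos: [0.5525, -0.1078, 0.1181]
eef_rot: [-179.8, -0.4, -170.0]
contact_force: [2.3, -3.9, -8.1]
gripper_width: 0.0138
t 18.17  a -43.4  R 56.6 mm  y 0.3  tang 4.4 rad -7.0 Fy -4.2  M 0.251  moment_y -0.654 w 0.0138 rot [-179.8   -0.4 -170. ]
```

```bash
python3 -m inch '[{"x":-0.3,"y":0,"z":-0.27,"yaw":0}]'; python3 st.py; python3 -m inch '[{"x":-0.32,"y":0,"z":-0.24,"yaw":0}]'; python3 st.py;python3 -m inch '[{"x":-0.35,"y":0,"z":-0.19,"yaw":0}]'; python3 st.py
```

```text
time_s: 18.25
tcp_pos: [0.5574, -0.1069, 0.1227]
eef_rot: [-179.9, -0.6, -170.0]
contact_force: [3.0, -6.3, -22.5]
gripper_width: 0.0139
t 18.25  a -36.6  R 56.9 mm  y 0.3  tang 11.9 rad -19.1 Fy -6.8  M 0.677  moment_y -0.714 w 0.0139 rot [-179.9   -0.6 -170. ]
time_s: 18.33
tcp_pos: [0.5625, -0.1059, 0.1265]
eef_rot: [-179.9, -1.0, -170.1]
contact_force: [-2.5, -5.1, -19.2]
gripper_width: 0.0136
t 18.33  a -30.0  R 57.2 mm  y 0.3  tang 12.5 rad -14.9 Fy -4.6  M 0.718  moment_y 0.962 w 0.0136 rot [-179.9   -1.  -170.1]
time_s: 18.42
tcp_pos: [0.5668, -0.1052, 0.1289]
eef_rot: [180.0, -1.6, -170.2]
contact_force: [-10.5, -3.7, -8.6]
gripper_width: 0.0135
t 18.42  a -25.1  R 57.3 mm  y 0.3  tang 13.6 rad -3.2 Fy -1.8  M 0.779  moment_y 3.730 w 0.0135 rot [ 180.    -1.6 -170.2]
```

```bash
python3 -m inch '[{"x":-0.38,"y":0,"z":-0.13,"yaw":0}]'; python3 st.py
```

```text
time_s: 18.5
tcp_pos: [0.5706, -0.1046, 0.1303]
eef_rot: [179.9, -2.3, -170.3]
contact_force: [-19.4, -0.9, 8.1]
gripper_width: 0.0135
t 18.50  a -21.0  R 57.1 mm  y 0.2  tang 15.1 rad 14.4 Fy 2.6  M 0.862  moment_y 6.873 w 0.0135 rot [ 179.9   -2.3 -170.3]
```

```bash
python3 -m inch '[{"x":-0.4,"y":0,"z":-0.2,"yaw":0}]'; python3 st.py
```

```text
time_s: 18.58
tcp_pos: [0.5748, -0.1037, 0.1321]
eef_rot: [179.8, -3.1, -170.4]
contact_force: [-7.9, -4.7, -19.1]
gripper_width: 0.0135
t 18.58  a -16.3  R 57.5 mm  y 0.3  tang 13.6 rad -15.9 Fy -3.2  M 0.783  moment_y 2.436 w 0.0135 rot [ 179.8   -3.1 -170.4]
```

```bash
python3 -m inch '[{"x":0,"y":0,"z":0,"yaw":0},{"x":0,"y":0,"z":-0.1,"yaw":0},{"x":0,"y":0,"z":-0.6,"yaw":0},{"x":0,"y":0,"z":-0.8,"yaw":0},{"x":0.3,"y":0,"z":-0.6,"yaw":0}]' 0.0;python3 -m inch '[{"x":0.6,"y":0,"z":0,"yaw":0},{"x":0.3,"y":0,"z":0,"yaw":0},{"x":0,"y":0,"z":0,"yaw":0},{"x":0,"y":0,"z":0,"yaw":0},{"x":0,"y":0,"z":0,"yaw":0}]' -1; python3 st.py;  python3 - <<'E'
from h import *
for n in ('scene',):
  p,d,*c=cap(n)
  cv2.imwrite('pics/s7.png',cv2.resize(p[165:270,310:400],None,fx=5.7,fy=5.7,interpolation=cv2.INTER_CUBIC)[...,::-1])
  for a in range(-60,91,10):
    q=MID+.06*(np.sin(np.radians(a))*ex+np.cos(np.radians(a))*np.array([0,0,1])); print(a,((proj(q,*c)-(310,165))*5.7).round().astype(int),end=' ')
E
python3 go.py .5514 -.1083 .143 -169.6
```

```text
time_s: 19.0
tcp_pos: [0.5721, -0.1047, 0.1849]
eef_rot: [179.9, -3.2, -170.4]
contact_force: [1.4, 0.4, -0.4]
gripper_width: 0.0403
time_s: 19.42
tcp_pos: [0.5548, -0.1083, 0.1947]
eef_rot: [-180.0, -2.2, -170.3]
contact_force: [-0.3, -0.1, -0.2]
gripper_width: 0.0158
t 19.42  a -17.3  R 123.2 mm  y -0.6  tang 0.3 rad -0.1 Fy -0.0  M 0.042  moment_y -0.246 w 0.0158 rot [-180.    -2.2 -170.3]
-60 [270 197] -50 [275 174] -40 [282 151] -30 [288 129] -20 [296 109] -10 [303  91] 0 [310  76] 10 [317  65] 20 [322  57] 30 [328  53] 40 [332  53] 50 [335  57] 60 [337  65] 70 [338  76] 80 [337  89] 90 [336 105] t 19.47 pos [ 0.5549 -0.1083  0.1945] rot [-180.    -2.2 -170.3] F [0.3 0.7 0.4] w 0.0118
rows x 0.14 y 0.02 z 2.06 yaw -0.17
```

View pics/s7.png

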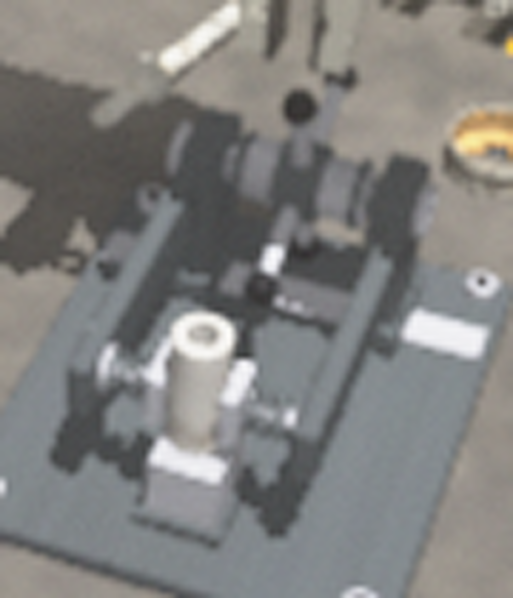

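```bash
python3 -m inch '[{"x":0.15,"y":0,"z":0.5,"yaw":0},{"x":0.05,"y":0,"z":0.7,"yaw":0},{"x":0,"y":0,"z":0.6,"yaw":0},{"x":0,"y":0,"z":0.2,"yaw":0}]'; python3 st.py; python3 go.py .5514 -.1083 .143 -169.6
```

```text
time_s: 19.8
tcp_pos: [0.5508, -0.1092, 0.1437]
eef_rot: [-179.9, -2.0, -170.3]
contact_force: [0.2, 0.3, -0.7]
gripper_width: 0.0002
t 19.80  a -31.4  R 78.2 mm  y -0.8  tang 0.1 rad -0.7 Fy 0.2  M 0.009  moment_y -0.107 w 0.0002 rot [-179.9   -2.  -170.3]
t 19.8 pos [ 0.5508 -0.1092  0.1437] rot [-179.9   -2.  -170.3] F [ 0.2  0.3 -0.7] w 0.0002
rows x -0.03 y 0.03 z 0.03 yaw -0.16
```

```bash
for i in 1; do python3 -m inch '[{"x":-0.08,"y":0,"z":0,"yaw":0}]'; python3 -m inch '[{"x":-0.06,"y":0,"z":0,"yaw":0}]'; done; python3 -m inch '[{"x":-0.06,"y":0,"z":0,"yaw":0}]'|sed -n 2,4p
```

```text
time_s: 19.88
tcp_pos: [0.5521, -0.1089, 0.1422]
eef_rot: [-179.9, -2.2, -170.3]
contact_force: [-0.5, 0.0, 0.6]
gripper_width: 0.0001
time_s: 19.97
tcp_pos: [0.5539, -0.1087, 0.1419]
eef_rot: [-179.9, -2.2, -170.2]
contact_force: [-0.2, -0.2, 0.2]
gripper_width: 0.0005
tcp_pos: [0.5552, -0.1085, 0.1418]
eef_rot: [-179.9, -2.3, -170.2]
contact_force: [-5.0, -1.9, 1.2]
```

Contact has started. I push on in small steps while watching the force.

```bash
python3 -m inch '[{"x":-0.05,"y":0,"z":0,"yaw":0}]'|sed -n 2,4p;python3 -m inch '[{"x":-0.06,"y":0,"z":0,"yaw":0}]'|sed -n 2,4p
```

```text
tcp_pos: [0.5552, -0.1086, 0.1417]
eef_rot: [-179.9, -2.5, -170.3]
contact_force: [-6.8, -0.9, 1.4]
tcp_pos: [0.5552, -0.1086, 0.1417]
eef_rot: [-179.9, -2.7, -170.3]
contact_force: [-6.2, 0.4, 1.5]
```

```bash
python3 -m inch '[{"x":-0.09,"y":0,"z":0,"yaw":0}]'|sed -n 2,4p;python3 -m inch '[{"x":-0.11,"y":0,"z":0,"yaw":0}]'|sed -n 2,4p;python3 -m inch '[{"x":-0.13,"y":0,"z":0,"yaw":0}]'|sed -n 2,4p
```

```text
tcp_pos: [0.5554, -0.1086, 0.1417]
eef_rot: [-180.0, -3.0, -170.3]
contact_force: [-8.9, -0.1, 3.7]
tcp_pos: [0.5554, -0.1086, 0.1417]
eef_rot: [-180.0, -3.3, -170.3]
contact_force: [-10.5, -0.7, 6.1]
tcp_pos: [0.5555, -0.1086, 0.1417]
eef_rot: [180.0, -3.7, -170.4]
contact_force: [-13.8, -1.0, 7.9]
```

```bash
cat > ps.py <<'E'
from h import *
s=r.get_state(); F=np.array(s['contact_force']); p=np.array(s['tcp_pos'])-MID; x=p@ex+.0095; fx,fz=-F@ex,-F[2]
print('tcp x %.2f z %.2f fx %.1f fz %.1f M %.3f'%(1e3*(x-.0095),1e3*p[2],fx,fz,.057*fx-x*fz))
E
python3 -m inch '[{"x":-0.13,"y":0,"z":-0.06,"yaw":0}]'>/dev/null; python3 ps.py;python3 -m inch '[{"x":-0.14,"y":0,"z":-0.06,"yaw":0}]'>/dev/null; python3 ps.py
```

```text
tcp x -36.15 z 57.46 fx 8.3 fz 4.0 M 0.582
tcp x -36.06 z 57.90 fx 8.0 fz 4.7 M 0.582
```

```bash
python3 -m inch '[{"x":-0.17,"y":0,"z":-0.05,"yaw":0}]'>/dev/null; python3 ps.py;python3 -m inch '[{"x":-0.19,"y":0,"z":-0.05,"yaw":0}]'>/dev/null; python3 ps.py;python3 -m inch '[{"x":-0.21,"y":0,"z":-0.05,"yaw":0}]'>/dev/null; python3 ps.py
```

```text
tcp x -35.87 z 57.84 fx 11.3 fz -0.2 M 0.637
tcp x -35.81 z 57.83 fx 15.2 fz -3.0 M 0.788
tcp x -35.75 z 57.87 fx 15.2 fz -5.9 M 0.713
```

```bash
python3 -m inch '[{"x":-0.22,"y":0,"z":-0.08,"yaw":0}]'>/dev/null; python3 ps.py;python3 -m inch '[{"x":-0.23,"y":0,"z":-0.06,"yaw":0}]'>/dev/null; python3 ps.py
```

```text
tcp x -35.34 z 58.39 fx 13.0 fz 1.1 M 0.771
tcp x -34.77 z 58.54 fx 16.6 fz -6.3 M 0.785
```

Breakaway came at about 0.79–0.82 N m, which is roughly 36–40 N at the jaws. I stop here and retreat.

```bash
python3 -m inch '[{"x":0.2,"y":0,"z":0,"yaw":0},{"x":0.2,"y":0,"z":-0.4,"yaw":0},{"x":0,"y":0,"z":-0.9,"yaw":0},{"x":0,"y":0,"z":-1,"yaw":0},{"x":0,"y":0,"z":-1,"yaw":0}]'; python3 -m inch '[{"x":0,"y":0.8,"z":-0.8,"yaw":0},{"x":0,"y":1,"z":0,"yaw":0},{"x":0,"y":1,"z":0,"yaw":0},{"x":0,"y":1,"z":0,"yaw":0},{"x":0,"y":1,"z":0,"yaw":0}]';python3 -m inch '[{"x":0,"y":1,"z":0,"yaw":0},{"x":0,"y":1,"z":0,"yaw":0},{"x":0,"y":1,"z":0,"yaw":0},{"x":0,"y":0.5,"z":0,"yaw":0},{"x":0,"y":0,"z":0,"yaw":0}]' 0.0; python3 - <<'E'
from h import *
p,*_=cap('scene'); q,*_=cap('top')
a=cv2.resize(p[130:280,170:420],None,fx=2.4,fy=2.4,interpolation=cv2.INTER_CUBIC)[:,:]
b=cv2.resize(q[150:265,190:410],None,fx=2,fy=2,interpolation=cv2.INTER_CUBIC)
o=np.zeros((590,600,3),np.uint8); o[:360]=a; o[360:,:440]=b; cv2.imwrite('pics/s8.png',o[...,::-1])
E
```

```text
time_s: 21.47
tcp_pos: [0.5553, -0.1088, 0.2282]
eef_rot: [179.5, -7.8, -170.8]
contact_force: [0.2, -0.7, 0.3]
gripper_width: 0.0004
time_s: 21.88
tcp_pos: [0.5466, 0.0106, 0.2662]
eef_rot: [179.6, -6.1, -171.1]
contact_force: [0.0, 0.4, -0.3]
gripper_width: 0.0003
time_s: 22.3
tcp_pos: [0.5353, 0.1062, 0.2773]
eef_rot: [179.3, -5.0, -170.8]
contact_force: [-0.7, -0.1, 0.5]
gripper_width: 0.0282
```

View pics/s8.png

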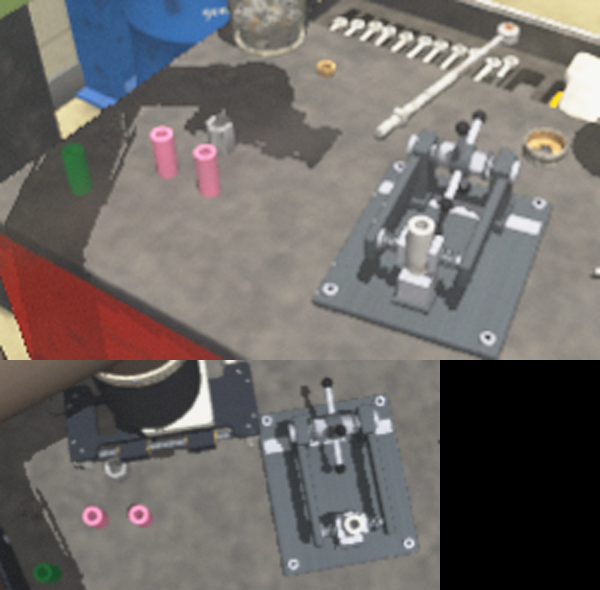

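The pin stands upright between both pads, and the robot is clear. Handing in.

```bash
python3 -c "
from plant import r
print(r.close_job())"
```

```text
the job is handed in; nothing more can be done
None
```

The pin is standing upright on the rest, gripped between both jaws. I handed the job in after about 22 s with the robot touching nothing.

- **Placing:** I set the pin down on the rest and released it there. I felt the contact as it touched down.
- **Turning:** I turned the turnbuckle tops-away in three ball-gripped strokes, about 4.3 rad in all. At the end of the first stroke the gripper slipped off the ball; I regripped and carried on.
- **Grip force:** I checked it by pushing one ball with closed fingers. The body only began to creep at about 0.77–0.79 N m, which means roughly 35–40 N at the jaws. The force rise in the last gripped stroke gave about 35 N. The angle turned since the pads touched gave about 38–48 N. The three figures differ by a few newtons, so the grip is near 40 N but not measured closely.
- **Last pictures:** The pin is upright between both pads and the decoys and hex sleeve look undisturbed. I did not check the other bystanders closely; the spring was hidden or out of view in the last crops, but I moved nothing near it.

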